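# Reload the ratchet paste press

### The job

Reload the bench paste press: flip its yellow pawl lever over towards the nozzle to free the red pusher, draw the pusher right back, and only then put the empty grey canister with black ends into the grey crate and lay all the full canisters lengthwise in the trough, one behind the other. Finish with the pawl lever flipped back into the rack teeth, the pusher pushed up so that the canisters stand tight end to end against the front plate and the pusher touches the last one, and the orange nozzle cap pressed fully home. Do not touch the card with sugar figures, and leave the jar and the steel beaker where they stand.

Things in the scene. Friction and masses are not known exactly. Their poses are not given: they have to be found in the camera images.
- press: bench press, fixed (pose varies). Origin on the table under the trough; x along the trough to the nozzle (about world +y), y to the side away from the rack, z up. Base plate x -165..135, y -95..33, top at z 12 mm. Trough floor z 20, 52 wide between lips 5 high, 4 thick. Front plate: face x 110, 66 wide, top z 76, nozzle beyond. Sawtooth rack (pitch 10) at y -75, below z 27
- stop (a point): centre of the front plate's inner face, against which the first canister butts: 27 mm above the trough floor, that is the height of the centre of a canister lying in the trough; axes as the press. Centres of canisters packed tight lie 30, 90, 150 mm behind it along -x
- face (a point): centre of the red pusher's pressing face (42 wide, 48 tall), on the trough axis, at canister-centre height; axes as the press. Canisters lie on its +x side
- handle (a point): grip point of the pusher's upright black handle, 20 mm (x) by 22 mm (y) thick, on the trough axis 30 mm behind the face; the point lies 82 mm above the table, the handle's top 100 mm, and the red block below it begins at 48 mm
- pusher (a joint): position of the pusher, m: 0 fully drawn back (face 210 mm from the front plate), growing to 0.200 towards the front plate. Stiff slide: 2 N friction, stays where it is left. With the pawl in the teeth it clicks forward freely but goes back only 14 mm at most before a tooth stops it
- pawl (a joint): pawl lever, rad: 0 to 0.25 leaning back, away from the nozzle, its tip in the teeth; 1.40 flipped over towards the nozzle (released). Falls by gravity to either side of upright (0.70) and stays; under 1 N at the knob. Hinge on the pusher, 20 mm behind the face, 75 mm to -y of the trough axis, 48 mm above the table, about the press's y axis
- pawl_knob (a point): centre of the yellow lever knob, a 18 mm cylinder 22 mm long across the press (along its y), 54 mm from the lever's hinge; moves with lever and pusher. About 89 mm above the table when leaning to either side, 102 mm upright
- cap (a joint): position of the nozzle cap, m: 0 fully home, up to 0.024 pulled out along the nozzle (press +x). A sprung detent holds it: pushing home takes about 5 N until it snaps past 0.005
- cap_mid (a point): centre of the orange nozzle cap, a cylinder 36 mm across and 32 mm long lying along the press's x axis, 47 mm above the table; its free end face is 16 mm further along +x, nothing beyond it
- full1_mid (a point): centre of a full paste canister: a rigid rounded block 60 long (its own x) x 44 wide (y) x 54 tall (z) mm, 160 g, cream with red bands at both ends; stands flat on the table to begin with, long side roughly along world y; may be absent (None)
- full2_mid (a point): centre of a full paste canister: a rigid rounded block 60 long (its own x) x 44 wide (y) x 54 tall (z) mm, 160 g, cream with yellow bands at both ends; stands flat on the table to begin with, long side roughly along world y; may be absent (None)
- full3_mid (a point): centre of a full paste canister: a rigid rounded block 60 long (its own x) x 44 wide (y) x 54 tall (z) mm, 160 g, cream with green bands at both ends; stands flat on the table to begin with, long side roughly along world y; may be absent (None)
- empty_mid (a point): centre of the empty canister: same size, 60 g, light grey with black ends; lies in the trough between pusher and front plate at the start
- full1: the red-banded canister itself (origin at the centre of its underside)
- full2: the yellow-banded canister (underside centre)
- full3: the green-banded canister (underside centre)
- empty: the empty canister (underside centre)
- crate_in (a point): centre of the inner floor of the grey crate for empties, fixed: 150 x 150 mm outside, 5 mm walls, 45 mm high; axes along its sides. It is either left or right of the work
- figures: white card 130 x 150 mm, fixed, with three sugar figures 65 mm tall; bystander on the other side from the crate, not to be touched
- jar: jar, 60 mm across, 80 mm tall, red lid; bystander, origin at the centre of its underside
- beaker: steel beaker, 68 mm across, 90 mm tall; bystander, origin at the centre of its underside
Mind the look-alikes: they are no part of the job. What is shaped like the full1 but blue is not meant.

How it is judged:
By the outcome, as a careful person would: the job done as asked, in the order asked, and still so for the second after the job is handed in, with the robot touching nothing.
Of full1, full2, full3 only 1 to 3 are there at a start; the rules pass over those that are not, and their reading is None.
At some moment in a run one of full1, full2, full3 may be knocked a few centimetres aside while the robot is not near it.
Once in a run the grip may slacken for a moment while it holds something.
It also fails if it takes over 210 s, if anything falls off the work surface, if the arm or the gripper's body presses on something with over 40 N, if the wrist force passes 120 N, or if a joint passes its speed limit or range.

### The arm

A 6-joint arm with a two-finger parallel gripper is mounted at the origin on the work surface. World frame = base frame: x ahead of the robot, y to its left, z up, the work surface at z = 0. Lengths are in m, angles in degrees, forces in N, time in s.
With the tool pointing down it reaches from about 0.35 to 0.875 m from the base axis. Payload 4.2 kg.
Tool frame: the origin (TCP) lies on the centre line of the jaws, within the pads' length; the fingertips stand tip_reach ahead of it and the grasp point (between the pads) is the TCP (tip_reach is the distance from the TCP to the fingertips, in m); z points along the fingers, y is the line along which they close (so a half turn about z gives the same grasp; the last joint's range is limited). The gripper opens to 87 mm and grips with 3 to 60 N. Pads are 19 mm wide; open, the fingers measure 117 mm over their backs; the gripper's body (75 mm by 190 mm) begins 51 mm behind the grasp point.
Start: joints at [81.28, 22.042, 0.453, 0, -68.411, -14.817], TCP at [0.25, 0.573, 0.242] pointing down, gripper open.
Joint ranges: [-179.83, 179.83], [-69.29, 118.12], [-61.27, 80.66], [-181.25, 117.63], [-171.15, -9.14], [-177.46, 177.46]. Speed limits (degrees/s): [159.86, 159.86, 180, 180, 180, 180].

### API

Orientations are given as a 3x3 rotation matrix whose columns are the frame's x, y, z axes.
In Python, from station import sense, capture, finish_job, tip_reach gives the robot as it stands.
- The arm moves only by the tool arm_command, never from a script. Its argument "deltas" is a list of rows, each a list of 7 numbers: the turn, a rotation vector about the tool's x, y, z in rad, then the shift along the tool's x, y, z in cm, then the closure, from -1 (fully open) to 1 (shut), so that 0 is half open. In form: [[rx, ry, rz, dx, dy, dz, hand], ...]. A call has 1 to 8 rows; each row is the pose to reach, as a shift and turn from the pose commanded when the call began, along the tool's axes at that moment; what a row does not reach only later rows make up. A row lasts 1/12 s, in which the tool goes at most 41.7 mm and 7.16 degrees, less where a joint would pass 70% of its speed; a pose out of reach is approached as far as the arm can. A call with a gripper value outside its range is refused whole. The fingers move at their own pace and stop on an object; the grip force is fixed at half the most. Time passes only in rows, so rows that repeat a pose let the fingers close. It gives the time, the measured TCP pose, the force, the opening and the grip force at its end, in the units of the state.
- sense(): the state, without advancing time (a new reading comes with each control period).
- capture(name): name is "side" or "top"; returns a dict with "pixels" (384x512x3 uint8, blue, green, red), "fovy" (degrees; the focal length in pixels is half the picture's height over the tangent of half this angle, whatever the lens; pixels are square), "cx", "cy" (the principal point, pixels), "k1" (the pictures are not rectified: a ray, as slopes to the right and down, at radius r is drawn at 1 + k1 r^2 times it, then the intrinsics apply), "rvec" (rotation vector, rad) and "tvec" (3), from world to camera coordinates, as OpenCV has them. Camera axes: x right, y down, z forward; pixel columns grow to the right and rows downward; lengths in m; the calibration is good to about 2 mm. A picture is of the moment at which its call begins. There is no depth.
- finish_job(): hands the job in; it is judged then, once.
The state is a dict: "time_s": time; "joints": joint angles; "joint_velocities": joint speeds; "effort": joint torques, N m; "tcp_pos": TCP position; "ee_rot": TCP orientation; "wrist_force": force on the tool from outside, world axes, zero at the start; "moment": the same for the moment, N m; "gripper_width": opening from 0.0 (shut) to 1.0 (fully open); "gripper_force": force on a finger pad.
Only numpy, scipy, OpenCV 4.12 (cv2) and the standard library are available. Lean on these libraries where they do the work, as an engineer would, in place of code of your own. Each camera call takes 0.05 s, during which the arm holds its last target. There are 200 camera calls.

## Working session

There is one attempt and no reset: what is moved stays moved. The work goes in short steps, Python scripts to look and compute and a tool call to move; the robot and the scene stay as the last step left them, time stands still between calls to the robot, and variables do not carry over. Pictures are saved under pics/ and viewed, at most 14 in all, crops included, and the job is handed in when it is done.

Besides the shell and the picture viewer there is one more tool, called as name([rows], argument=value, ...), one row to a line, values as JSON. arm_command: Moves the arm, as the interface text tells. Its arguments: {"type":"object","properties":{"deltas":{"type":"array"}},"required":["deltas"]}

```bash
ls; mkdir -p pics; cat > h.py <<'E'
import numpy as np, cv2
from station import sense, capture, finish_job, tip_reach
def cam(n):
    c=capture(n); c['R']=cv2.Rodrigues(np.array(c['rvec'],float))[0]; c['t']=np.array(c['tvec'],float).ravel()
    h=c['pixels'].shape[0]; c['f']=h/2/np.tan(np.radians(c['fovy'])/2); return c
def ray(c,u,v):
    x=(u-c['cx'])/c['f']; y=(v-c['cy'])/c['f']; a,b=x,y
    for _ in range(20):
        s=1+c['k1']*(a*a+b*b); a,b=x/s,y/s
    return -c['R'].T@c['t'], c['R'].T@np.array([a,b,1.])
def onz(c,u,v,z):
    o,d=ray(c,u,v); return o+d*(z-o[2])/d[2]
def proj(c,p):
    q=c['R']@np.array(p,float)+c['t']; a,b=q[:2]/q[2]; s=1+c['k1']*(a*a+b*b)
    return np.array([c['cx']+c['f']*a*s, c['cy']+c['f']*b*s])
def tri(c1,p1,c2,p2):
    o1,d1=ray(c1,*p1); o2,d2=ray(c2,*p2)
    k=np.linalg.lstsq(np.c_[d1,-d2],o2-o1,rcond=None)[0]
    a,b=o1+k[0]*d1,o2+k[1]*d2; return (a+b)/2,np.linalg.norm(a-b)
E
python3 - <<'E'
from h import *
s=sense(); print(s, tip_reach)
for n in('top','side'):
    c=cam(n); cv2.imwrite(f'pics/{n}0.png',cv2.resize(c['pixels'],(800,600),interpolation=cv2.INTER_CUBIC)); print(n,-c['R'].T@c['t'],c['R'][2],c['f'],c['k1'])
E
```

```text
pics
{'time_s': 0.0, 'joints': array([ 8.12791294e+01,  2.20906753e+01,  3.78341700e-01, -2.86945942e-02,
       -6.84107752e+01, -1.48176880e+01]), 'joint_velocities': array([-0.11185011, -0.02582733, -0.00511189, -0.06469378, -0.06955142,
        0.10367898]), 'effort': array([-9.69977082e-04, -3.90668106e+01,  1.87400204e+01,  4.22014430e+00,
        1.08654777e-02, -1.96083506e-04]), 'tcp_pos': array([0.24934933, 0.57248326, 0.24045141]), 'ee_rot': array([[ 9.16717749e-01, -3.99534667e-01, -7.86071066e-04],
       [-3.99535428e-01, -9.16715456e-01, -2.05316240e-03],
       [ 9.97060594e-05,  2.19623365e-03, -9.99997583e-01]]), 'wrist_force': array([ 0.39082863,  0.73773924, -0.14856489]), 'moment': array([-0.00758784, -0.0196765 ,  0.01708259]), 'gripper_force': 0.0, 'gripper_width': 0.9978239905654253} 0.019
top [0.33480521 0.00319565 1.04814599] [ 0.19394458 -0.0215708  -0.98077531] 346.57483496961646 -0.003834761730385265
side [0.27918718 0.6311104  0.87986817] [ 0.25542437 -0.60756963 -0.75207548] 347.0763298446789 -0.028160405358488624
```

View pics/top0.png

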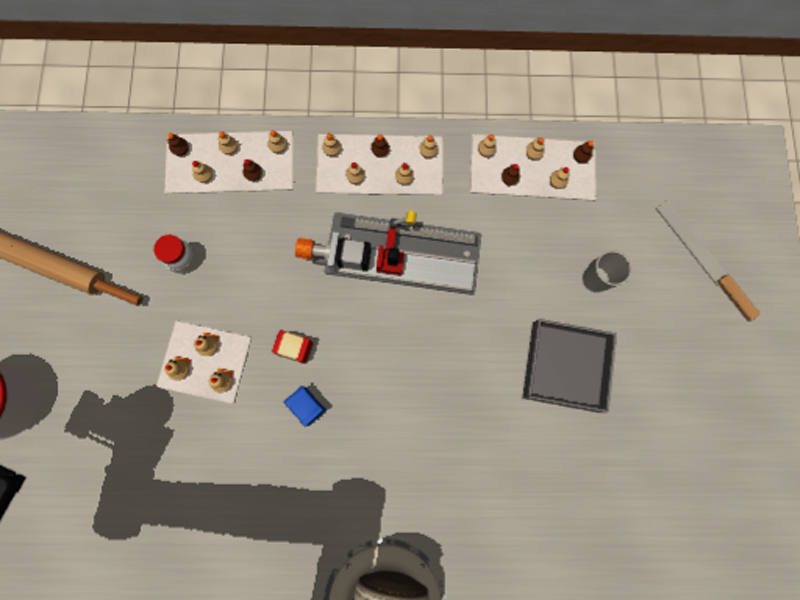

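View pics/side0.png

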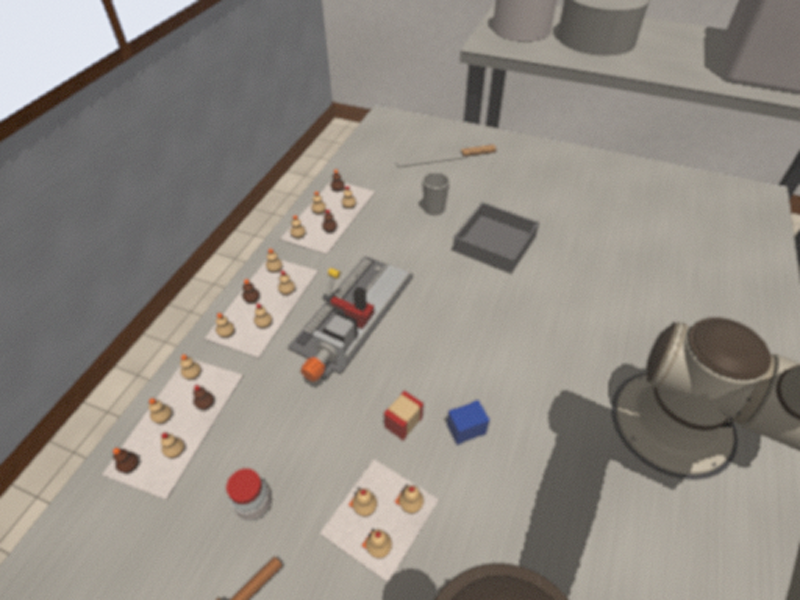

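The top view shows the press around (400,250) with its cap at (304,248), knob at (411,216) and pusher at (391,255). The crate is at (570,365). Two things look like a full canister: the red-banded cream one at (293,346) and a blue block at (305,406). The red-banded one is full1; the blue one is the decoy. I'll crop to confirm this and to get the press corners.

```bash
python3 - <<'E'
from h import *
t=cam('top'); s=cam('side'); np.save('pics/t.npy',t['pixels'])
a=cv2.resize(t['pixels'][130:195,185:315],(780,390),interpolation=cv2.INTER_CUBIC)
b=cv2.resize(t['pixels'][200:280,165:230],(163,200),interpolation=cv2.INTER_CUBIC)
b2=cv2.resize(s['pixels'][240:290,235:320],(340,200),interpolation=cv2.INTER_CUBIC)
o=np.zeros((590,780,3),np.uint8);o[:390]=a;o[390:,:163]=b;o[390:,200:540]=b2
cv2.imwrite('pics/crop1.png',o)
for n,c in(('top',t),('side',s)):
    hsv=cv2.cvtColor(c['pixels'],cv2.COLOR_BGR2HSV)
    for k,lo,hi in(('orange',(6,190,120),(16,255,255)),('yellow',(23,150,120),(32,255,255)),('red',(0,180,60),(4,255,255)),('green',(40,100,60),(85,255,255))):
        m=cv2.inRange(hsv,lo,hi); N,_,st,ce=cv2.connectedComponentsWithStats(m)
        for i in range(1,N):
            if st[i,4]>12: print(n,k,st[i],ce[i].round(1))
E
```

```text
top orange [189 153  12  13 118] [194.1 158.5]
top yellow [260 135   6   8  36] [262.3 138.2]
top red [241 146  17  30 233] [248.6 163.2]
top red [ 99 150  19  18 260] [107.7 158.9]
top red [174 212   8  14  42] [177.4 218.2]
top red [190 216   8  16  66] [193.8 223.6]
top red [  0 241   3  23  44] [  0.6 251.7]
```

View pics/crop1.png

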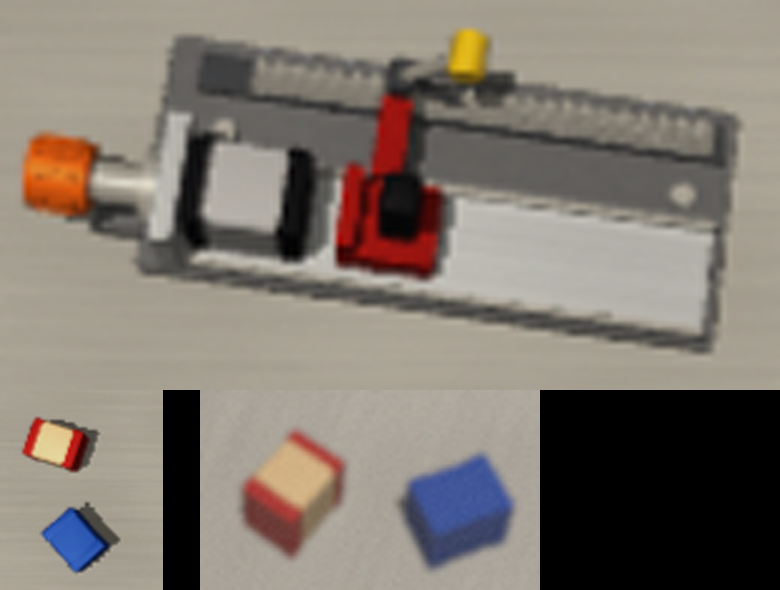

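Crop: the cap is at (60,174), the knob at (470,54) leaning back, and the handle at (400,205). Base corners are at (180,38), (735,115), (712,350) and (140,272). The red-banded cream canister is full1 and the plain blue block is not part of the job.

```bash
cat >> h.py <<'E'
def cream(c,box):  # cream top mask -> minAreaRect centre
    x0,y0,x1,y1=box; hsv=cv2.cvtColor(c['pixels'],cv2.COLOR_BGR2HSV)[y0:y1,x0:x1]
    m=cv2.inRange(hsv,(15,50,170),(30,160,255)); N,l,st,ce=cv2.connectedComponentsWithStats(m)
    i=1+np.argmax(st[1:,4]); cn=cv2.findContours((l==i).astype(np.uint8),0,2)[0][0]
    return ce[i]+[x0,y0], cv2.boxPoints(cv2.minAreaRect(cn))+[x0,y0], st[i,4]
E
python3 - <<'E'
from h import *
t=cam('top')
P=lambda x,y:((x+.5)/6-.5+185,(y+.5)/6-.5+130)
q=[onz(t,*P(*p),z)[:2] for p,z in (((180,38),.012),((735,115),.012),((712,350),.012),((140,272),.012))]
print('corners',np.array(q).round(4)); L=lambda a,b:np.linalg.norm(q[a]-q[b])
print('len',L(0,1),L(3,2),'wid',L(0,3),L(1,2))
loc=np.array([[.135,-.095],[-.165,-.095],[-.165,.033],[.135,.033]]); q=np.array(q)
a=loc-loc.mean(0); b=q-q.mean(0)
th=np.arctan2((a[:,0]*b[:,1]-a[:,1]*b[:,0]).sum(),(a*b).sum()); R=np.array([[np.cos(th),-np.sin(th)],[np.sin(th),np.cos(th)]])
o=q.mean(0)-R@loc.mean(0); print('yaw',np.degrees(th),'origin',o)
for k,p,z in(('handle top',(401,195),.1),('knob',(470,54),.089),('cap',(60,170),.047),('emptytop',(248,183),.074)):
    w=onz(t,*P(*p),z)[:2]; print(k,w,'press',(R.T@(w-o)).round(4))
# top plane rects
ce,bx,n=cream(t,(165,205,215,240)); print('full1',ce,n,onz(t,*ce,.054),np.array([onz(t,*p,.054)[:2] for p in bx]).round(4))
S=1/1.5625
print('crate rim',np.array([onz(t,u*S,v*S,.045)[:2] for u,v in((538,320),(615,333),(607,411),(523,398))]).round(3))
print('card',np.array([onz(t,u*S,v*S,0)[:2] for u,v in((176,321),(251,337),(236,403),(157,386))]).round(3))
print('jar/beaker',onz(t,170*S,248*S,.08),onz(t,613*S,267*S,.09),'blue',onz(t,305*S,405*S,.04))
E
```

```text
corners [[ 0.7287  0.1067]
 [ 0.691  -0.1846]
 [ 0.5648 -0.17  ]
 [ 0.6019  0.1234]]
len 0.2937227399156679 0.2956901229541384 wid 0.12789882057323895 0.12708137353966992
yaw 82.75601500484348 origin [ 0.61774296 -0.01231317]
handle top [ 0.61853191 -0.00885148] press [ 0.0035 -0.0003]
knob [ 0.69358062 -0.04187319] press [-0.0198 -0.079 ]
cap [0.64483248 0.16094442] press [ 0.1753 -0.005 ]
emptytop [0.63126754 0.06530906] press [ 0.0787 -0.0036]
full1 [185.57692308 220.85714286] 182 [0.45424649 0.1778476  0.054     ] [[0.4398 0.2005]
 [0.4798 0.1893]
 [0.4688 0.1552]
 [0.429  0.1667]]
crate rim [[ 0.508 -0.285]
 [ 0.485 -0.431]
 [ 0.34  -0.406]
 [ 0.362 -0.251]]
card [[0.505 0.41 ]
 [0.476 0.263]
 [0.35  0.284]
 [0.38  0.435]]
jar/beaker [0.6285085  0.40192486 0.08      ] [ 0.60127053 -0.41621927  0.09      ] blue [0.34643153 0.14793837 0.04      ]
```

```bash
cat >> h.py <<'E'
from scipy.spatial.transform import Rotation as Ro
YAW=np.radians(82.756); O=np.array([.6177,-.0123])
def pw(x,y): return O+np.array([[np.cos(YAW),-np.sin(YAW)],[np.sin(YAW),np.cos(YAW)]])@[x,y]
def wp(x,y): return np.array([[np.cos(YAW),np.sin(YAW)],[-np.sin(YAW),np.cos(YAW)]])@(np.array([x,y])-O)
def go(x,y,z,yaw=YAW):   # world target; tool x = -(yaw axis), z down
    s=sense(); T=np.c_[[-np.cos(yaw),-np.sin(yaw),0],[-np.sin(yaw),np.cos(yaw),0],[0,0,-1]]
    R=s['ee_rot']; rv=Ro.from_matrix(R.T@T).as_rotvec()
    print('tcp',s['tcp_pos'].round(4),'press',wp(*s['tcp_pos'][:2]).round(4),'-> d',rv.round(3),(R.T@(np.array([x,y,z])-s['tcp_pos'])*100).round(2))
def gp(x,y,z,yaw=YAW): go(*pw(x,y),z,yaw)
E
python3 -c "
from h import *
gp(-.06,-.077,.2)"
```

```text
tcp [0.2495 0.5728 0.241 ] press [0.534  0.4391] -> d [ 1.000e-03 -1.000e-03  1.286e+00] [66.2  42.53  4.15]
```

arm_command([
  [0,0,1.286,66.2,42.5,4.1,1],
  [0,0,1.286,66.2,42.5,4.1,1],
  [0,0,1.286,66.2,42.5,4.1,1],
  [0,0,1.286,66.2,42.5,4.1,1],
  [0,0,1.286,66.2,42.5,4.1,1],
  [0,0,1.286,66.2,42.5,4.1,1],
  [0,0,1.286,66.2,42.5,4.1,1],
  [0,0,1.286,66.2,42.5,4.1,1],
])

```text
time_s: 0.92
tcp_pos: [0.4352, 0.2944, 0.2244]
ee_rot: [[0.154, -0.988, 0.0], [-0.988, -0.154, 0.0], [-0.0, -0.0, -1.0]]
wrist_force: [1.3, 1.2, 0.3]
gripper_width: 0.481
gripper_force: 0.0
```

```bash
python3 -c "
from h import *
gp(-.06,-.077,.2)"
```

```text
tcp [0.4352 0.2944 0.2244] press [0.2813 0.2197] -> d [-0.     0.     0.281] [ 41.01 -19.06   2.43]
```

arm_command([
  [0,0,0.281,41,-19,2.4,1],
  [0,0,0.281,41,-19,2.4,1],
  [0,0,0.281,41,-19,2.4,1],
  [0,0,0.281,41,-19,2.4,1],
  [0,0,0.281,41,-19,2.4,1],
  [0,0,0.281,41,-19,2.4,1],
  [0,0,0.281,41,-19,2.4,1],
  [0,0,0.281,41,-19,2.4,1],
])

```text
time_s: 1.58
tcp_pos: [0.6216, 0.0184, 0.2064]
ee_rot: [[-0.121, -0.993, 0.0], [-0.993, 0.121, 0.0], [-0.0, -0.0, -1.0]]
wrist_force: [1.0, 1.1, 0.7]
gripper_width: 0.012
gripper_force: 0.0
```

```bash
python3 -c "
from h import *
gp(-.06,-.077,.106)
c=cam('side'); cv2.imwrite('pics/s1.png',cv2.resize(c['pixels'],(800,600)))
t=cam('top'); hsv=cv2.cvtColor(t['pixels'],cv2.COLOR_BGR2HSV)
for nm,c in(('t',t),('s',cam('side'))):
  hsv=cv2.cvtColor(c['pixels'],cv2.COLOR_BGR2HSV)
  for k,lo,hi in(('green',(40,80,60),(85,255,255)),('yellow',(20,120,100),(34,255,255))):
    N,_,st,ce=cv2.connectedComponentsWithStats(cv2.inRange(hsv,lo,hi)); print(nm,k,[(st[i,4],ce[i].round(1)) for i in range(1,N) if st[i,4]>8])
"
```

```text
tcp [0.6216 0.0184 0.2064] press [ 0.031 -0.   ] -> d [-0.     0.     0.005] [ 9.14 -7.65 10.04]
t green []
t yellow [(np.int32(39), array([262.9, 138.5]))]
s green []
s yellow [(np.int32(24), array([213.6, 174.7]))]
```

View pics/s1.png

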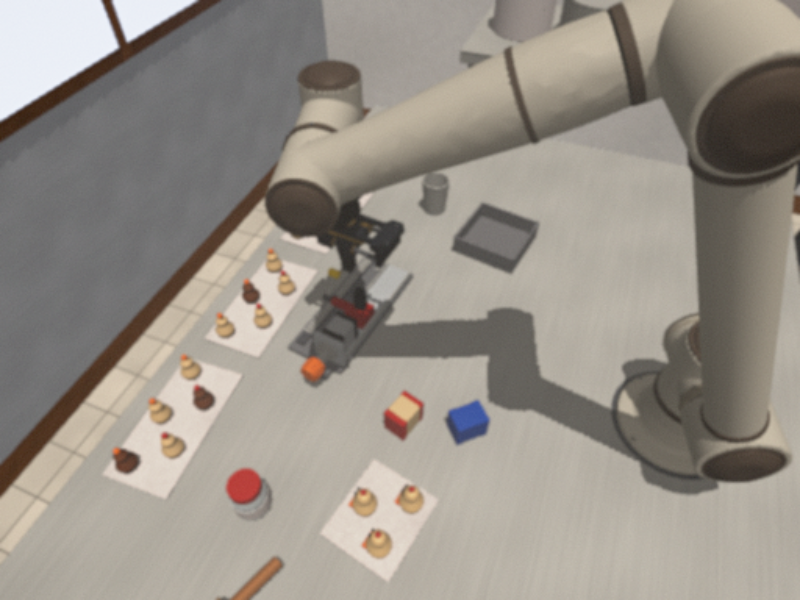

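The arm is over the press at (350,240). Only one full canister is visible, the red-banded one at (404,414), with the blue decoy at (467,420). The knob is at (334,273).

arm_command([
  [0,0,0,9.2,-7.7,0,1],
  [0,0,0,9.2,-7.7,0,1],
  [0,0,0,9.2,-7.7,0,1],
  [0,0,0,9.2,-7.7,0,1],
  [0,0,0,9.2,-7.7,5,1],
  [0,0,0,9.2,-7.7,8,1],
  [0,0,0,9.2,-7.7,8,1],
])

```text
time_s: 2.32
tcp_pos: [0.6803, -0.0789, 0.1177]
ee_rot: [[-0.122, -0.992, -0.017], [-0.993, 0.122, 0.002], [0.0, 0.017, -1.0]]
wrist_force: [-1.9, 0.1, -2.5]
gripper_width: 0.004
gripper_force: 0.0
```

```bash
python3 -c "
from h import *
t=cam('top');s=cam('side')
p,e=tri(t,(262.9,138.5),s,(213.6,174.7)); print(p,e,wp(*p[:2]))
gp(-.05,-.077,.105)
cv2.imwrite('pics/s2.png',cv2.resize(s['pixels'][130:250,170:290],(600,600),interpolation=cv2.INTER_CUBIC))"
```

```text
[ 0.69252506 -0.04203851  0.08875618] 0.002664719438757085 [-0.02006607 -0.07797769]
tcp [ 0.6855 -0.0795  0.1259] press [-0.0581 -0.0757] -> d [ 0.003 -0.002  0.007] [-0.81 -0.14  2.09]
```

arm_command([
  [0,0,0,0,-0.1,2.5,1],
  [0,0,0,0,-0.1,2.5,1],
  [0,0,0,-1.5,-0.1,2.5,1],
  [0,0,0,-2.5,-0.1,2.5,1],
  [0,0,0,-3.5,-0.1,2.5,1],
  [0,0,0,-4.5,-0.1,2.5,1],
  [0,0,0,-5.5,-0.1,2.5,1],
  [0,0,0,-6.3,-0.1,2.5,1],
])

```text
time_s: 3.08
tcp_pos: [0.6951, -0.016, 0.1021]
ee_rot: [[-0.12, -0.993, 0.001], [-0.993, 0.12, 0.0], [-0.001, -0.001, -1.0]]
wrist_force: [0.2, 0.2, -0.1]
gripper_width: 0.006
gripper_force: 0.0
```

arm_command([
  [0,0,0,0,0,0,1],
  [0,0,0,0,0,0,1],
  [0,0,0,0,0,-8,1],
  [0,0,0,0,0,-8,1],
  [0,0,0,3,7.5,-8,-0.2],
  [0,0,0,3,7.5,-8,-0.2],
  [0,0,0,3,7.5,-8,-0.2],
])

```text
time_s: 3.67
tcp_pos: [0.6076, -0.0408, 0.1801]
ee_rot: [[-0.124, -0.992, -0.011], [-0.992, 0.124, 0.001], [0.001, 0.011, -1.0]]
wrist_force: [-2.0, 0.2, -2.4]
gripper_width: 0.153
gripper_force: 0.0
```

```bash
cat >> h.py <<'E'
def yel():
    r=[]
    for n in('top','side'):
        c=cam(n); N,_,st,ce=cv2.connectedComponentsWithStats(cv2.inRange(cv2.cvtColor(c['pixels'],cv2.COLOR_BGR2HSV),(20,120,100),(34,255,255)))
        r.append((c,[(st[i,4],ce[i]) for i in range(1,N) if st[i,4]>8]))
    print('yellow',r[0][1],r[1][1])
    if r[0][1] and r[1][1]:
        p,e=tri(r[0][0],r[0][1][0][1],r[1][0],r[1][1][0][1]); print('knob',p,e,'press',wp(*p[:2]))
    return r[0][0],r[1][0]
E
python3 -c "
from h import *
t,s=yel(); gp(.0035,-.0005,.085)
cv2.imwrite('pics/s3.png',cv2.resize(s['pixels'][130:250,170:290],(600,600),interpolation=cv2.INTER_CUBIC))"
```

```text
yellow [(np.int32(26), array([238.65384615, 137.84615385]))] [(np.int32(31), array([200.90322581, 188.70967742]))]
knob [0.69647576 0.02935517 0.09184308] 0.005484747074139911 press [ 0.05125592 -0.07289447]
tcp [ 0.615  -0.0396  0.1819] press [-0.0274 -0.0008] -> d [ 0.001 -0.     0.004] [-3.1   0.01  9.69]
```

arm_command([
  [0,0,0,-3.1,0,0,-0.2],
  [0,0,0,-3.1,0,0,-0.2],
  [0,0,0,-3.1,0,5,-0.2],
  [0,0,0,-3.1,0,9.7,-0.2],
  [0,0,0,-3.1,0,9.7,-0.2],
  [0,0,0,-3.1,0,9.7,1],
  [0,0,0,-3.1,0,9.7,1],
  [0,0,0,-3.1,0,9.7,1],
])

```text
time_s: 4.43
tcp_pos: [0.6226, -0.0076, 0.0861]
ee_rot: [[-0.12, -0.993, 0.004], [-0.993, 0.12, 0.0], [-0.001, -0.004, -1.0]]
wrist_force: [-0.2, 0.8, 0.4]
gripper_width: 0.45
gripper_force: 0.0
```

arm_command([
  [0,0,0,0,0,0,1],
  [0,0,0,0,0,0,1],
  [0,0,0,0,0,0,1],
])

```text
time_s: 4.68
tcp_pos: [0.6197, -0.0076, 0.086]
ee_rot: [[-0.121, -0.993, -0.001], [-0.993, 0.121, 0.0], [-0.0, 0.001, -1.0]]
wrist_force: [-2.2, 0.8, 4.5]
gripper_width: 0.25
gripper_force: 30.0
```

```bash
python3 -c "
from h import *
gp(-.13,-.0005,.085); print(sense()['gripper_force'],sense()['gripper_width'],sense()['wrist_force'])"
```

```text
tcp [ 0.6197 -0.0076  0.086 ] press [ 0.0049 -0.0014] -> d [0.001 0.    0.005] [13.49  0.16  0.1 ]
29.99830136541277 0.2495404640720154 [-2.18520838  0.75059039  4.4886204 ]
```

arm_command([
  [0,0,0,2,0,0,1],
  [0,0,0,4.5,0,0,1],
  [0,0,0,7,0,0,1],
  [0,0,0,9.5,0,0,1],
  [0,0,0,11.5,0,0,1],
  [0,0,0,13,0.1,0,1],
  [0,0,0,13.6,0.1,0,1],
  [0,0,0,13.6,0.1,0,1],
])

```text
time_s: 5.35
tcp_pos: [0.6021, -0.1411, 0.086]
ee_rot: [[-0.123, -0.992, -0.0], [-0.992, 0.123, 0.004], [-0.003, 0.001, -1.0]]
wrist_force: [-4.4, 8.4, 7.3]
gripper_width: 0.252
gripper_force: 30.0
```

arm_command([
  [0,0,0,0.2,0,0,1],
  [0,0,0,0.2,0,0,1],
  [0,0,0,0.2,0,0,1],
])

```text
time_s: 5.6
tcp_pos: [0.6021, -0.1412, 0.086]
ee_rot: [[-0.121, -0.993, -0.001], [-0.993, 0.121, 0.004], [-0.004, 0.001, -1.0]]
wrist_force: [-6.2, 12.5, 7.7]
gripper_width: 0.251
gripper_force: 30.0
```

```bash
python3 -c "
from h import *
gp(-.13,-.0005,.085); print(sense()['gripper_force'],sense()['gripper_width'],sense()['wrist_force'])
t,s=yel()
a=cv2.resize(t['pixels'][125:200,180:320],(784,420),interpolation=cv2.INTER_CUBIC);cv2.imwrite('pics/t4.png',a)"
```

```text
tcp [ 0.6021 -0.1412  0.086 ] press [-0.1298 -0.0008] -> d [0.001 0.004 0.005] [0.02 0.03 0.1 ]
30.04053716082126 0.251446852946363 [-6.1993337  12.47943405  7.68762195]
yellow [] [(np.int32(24), array([224.25 , 162.375]))]
```

View pics/t4.png

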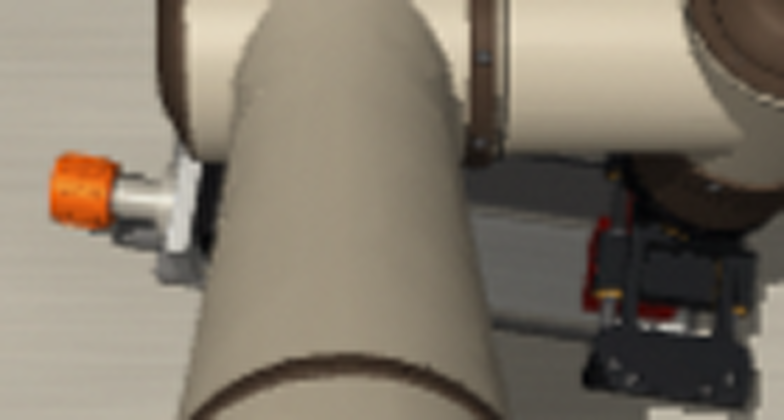

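The pusher is against its end stop: the handle reads x = -0.130 as expected and the force rose there. Next I release it and go above the empty.

arm_command([
  [0,0,0,0,0,0,-0.3],
  [0,0,0,0,0,0,-0.3],
  [0,0,0,0,0,0,-0.3],
  [0,0,0,0,0,-4,-0.3],
  [0,0,0,0,0,-8,-0.8],
  [0,0,0,0,0,-8,-0.8],
  [0,0,0,0,0,-8,-0.8],
])

```text
time_s: 6.28
tcp_pos: [0.6048, -0.1451, 0.168]
ee_rot: [[-0.121, -0.993, 0.008], [-0.993, 0.121, -0.0], [-0.0, -0.008, -1.0]]
wrist_force: [0.3, -0.7, -0.4]
gripper_width: 0.698
gripper_force: 0.0
```

```bash
python3 -c "
from h import *
gp(.076,-.002,.14)"
```

```text
tcp [ 0.6048 -0.1451  0.168 ] press [-0.1334 -0.004 ] -> d [-0.008  0.001  0.005] [-20.94   0.11   2.81]
```

arm_command([
  [0,0,0.005,-20.9,0,0,-0.9],
  [0,0,0.005,-20.9,0,0,-0.9],
  [0,0,0.005,-20.9,0,0,-0.9],
  [0,0,0.005,-20.9,0,0,-0.9],
  [0,0,0.005,-20.9,0,0,-0.9],
  [0,0,0.005,-20.9,0,2.8,-0.9],
  [0,0,0.005,-20.9,0,2.8,-0.9],
  [0,0,0.005,-20.9,0,2.8,-0.9],
])

```text
time_s: 6.95
tcp_pos: [0.6264, 0.0625, 0.134]
ee_rot: [[-0.125, -0.992, -0.006], [-0.992, 0.125, -0.002], [0.003, 0.006, -1.0]]
wrist_force: [0.4, -0.8, 1.2]
gripper_width: 0.951
gripper_force: 0.0
```

```bash
python3 -c "
from h import *
gp(.076,-.002,.056)
t=cam('top')
cv2.imwrite('pics/t5.png',cv2.resize(t['pixels'][125:240,170:320],(780,598),interpolation=cv2.INTER_CUBIC))"
```

```text
tcp [0.6264 0.0625 0.134 ] press [0.0753 0.0008] -> d [ 0.006 -0.003  0.001] [-0.1  -0.32  7.79]
```

View pics/t5.png

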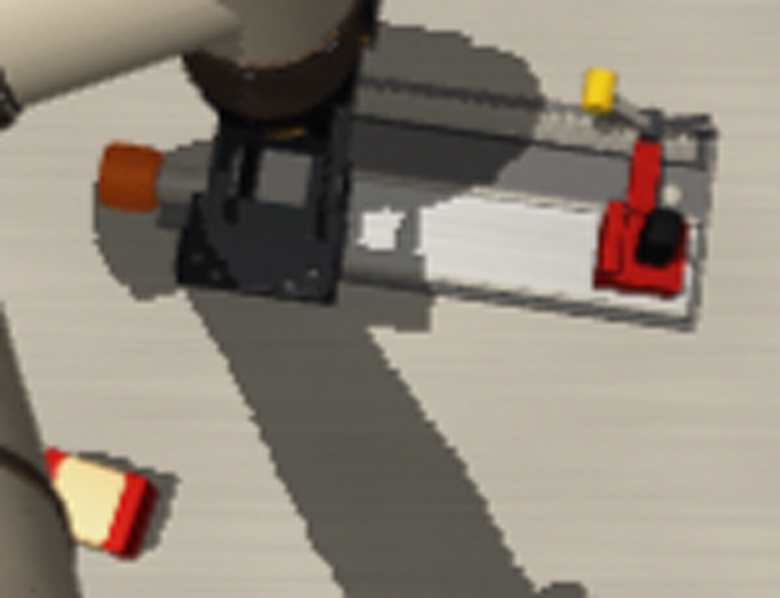

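The pusher at (650,240) is fully back, with the lever over towards the nozzle (knob at (600,92)). The empty's grey top at (285,175) sits between the open fingers.

arm_command([
  [0,0,0,-0.1,-0.2,4,-0.9],
  [0,0,0,-0.1,-0.2,8,-0.9],
  [0,0,0,-0.1,-0.2,8,-0.9],
  [0,0,0,-0.1,-0.2,8,0.2],
  [0,0,0,-0.1,-0.2,8,0.2],
  [0,0,0,-0.1,-0.2,8,0.2],
  [0,0,0,-0.1,-0.2,8,0.2],
  [0,0,0,-0.1,-0.2,8,0.2],
])

```text
time_s: 7.67
tcp_pos: [0.6312, 0.0638, 0.0588]
ee_rot: [[-0.126, -0.992, 0.004], [-0.992, 0.126, 0.001], [-0.002, -0.004, -1.0]]
wrist_force: [-0.9, -0.4, -0.0]
gripper_width: 0.654
gripper_force: 0.0
```

arm_command([
  [0,0,0,0,0,0,0.6],
  [0,0,0,0,0,0,0.6],
])

```text
time_s: 7.83
tcp_pos: [0.6303, 0.0637, 0.0574]
ee_rot: [[-0.126, -0.992, 0.001], [-0.992, 0.126, 0.0], [-0.001, -0.001, -1.0]]
wrist_force: [-0.2, -0.3, 0.3]
gripper_width: 0.504
gripper_force: 1.6
```

arm_command([
  [0,0,0,0,0,0,1],
  [0,0,0,0,0,0,1],
  [0,0,0,0,0,0,1],
  [0,0,0,0,0,-3,1],
  [0,0,0,0,0,-6,1],
  [0,0,0,0,0,-10,1],
  [0,0,0,0,0,-10,1],
  [0,0,0,0,0,-10,1],
])

```text
time_s: 8.5
tcp_pos: [0.6316, 0.0641, 0.1592]
ee_rot: [[-0.126, -0.992, 0.006], [-0.992, 0.126, 0.002], [-0.003, -0.005, -1.0]]
wrist_force: [-0.4, 0.5, -1.5]
gripper_width: 0.502
gripper_force: 30.0
```

```bash
python3 -c "
from h import *
go(.424,-.343,.16,np.radians(81))"
```

```text
tcp [0.6316 0.0641 0.1592] press [ 0.0775 -0.0041] -> d [-0.005  0.003  0.031] [42.99 15.48 -0.28]
```

arm_command([
  [0,0,0.031,42.9,15.5,0,1],
  [0,0,0.031,42.9,15.5,0,1],
  [0,0,0.031,42.9,15.5,0,1],
  [0,0,0.031,42.9,15.5,0,1],
  [0,0,0.031,42.9,15.5,0,1],
  [0,0,0.031,42.9,15.5,0,1],
  [0,0,0.031,42.9,15.5,0,1],
  [0,0,0.031,42.9,15.5,0,1],
])

```text
time_s: 9.17
tcp_pos: [0.4762, -0.2344, 0.155]
ee_rot: [[-0.156, -0.988, -0.003], [-0.988, 0.156, 0.001], [-0.0, 0.003, -1.0]]
wrist_force: [1.1, -1.2, -0.3]
gripper_width: 0.501
gripper_force: 30.0
```

```bash
python3 -c "
from h import *
go(.424,-.343,.16,np.radians(81))"
```

```text
tcp [ 0.4762 -0.2344  0.155 ] press [-0.2381  0.1124] -> d [0.003 0.    0.   ] [11.54  3.46 -0.5 ]
```

arm_command([
  [0,0,0,11.5,3.5,0,1],
  [0,0,0,11.5,3.5,0,1],
  [0,0,0,11.5,3.5,0,1],
  [0,0,0,11.5,3.5,3,1],
  [0,0,0,11.5,3.5,6,1],
  [0,0,0,11.5,3.5,9,1],
  [0,0,0,11.5,3.5,10.5,1],
  [0,0,0,11.5,3.5,10.5,1],
])

```text
time_s: 9.83
tcp_pos: [0.4218, -0.3397, 0.0463]
ee_rot: [[-0.158, -0.987, -0.01], [-0.987, 0.158, 0.005], [-0.004, 0.011, -1.0]]
wrist_force: [-0.4, -0.1, -1.3]
gripper_width: 0.502
gripper_force: 30.0
```

arm_command([
  [0,0,0,0,0,0.2,1],
  [0,0,0,0,0,0.4,1],
  [0,0,0,0,0,0.4,1],
])

```text
time_s: 10.08
tcp_pos: [0.4265, -0.3414, 0.0482]
ee_rot: [[-0.156, -0.988, 0.001], [-0.988, 0.156, -0.001], [0.0, -0.002, -1.0]]
wrist_force: [0.3, 0.4, 0.1]
gripper_width: 0.5
gripper_force: 30.0
```

Release the empty a few millimetres above the crate floor, lift, and look for the canister again.

arm_command([
  [0,0,0,0,0,0.4,1],
  [0,0,0,0,0,0.4,0],
  [0,0,0,0,0,0.4,-0.5],
  [0,0,0,0,0,0.4,-0.5],
  [0,0,0,0,0,0.4,-0.5],
  [0,0,0,0,0,-4,-0.5],
  [0,0,0,0,0,-10,-0.9],
  [0,0,0,0,0,-10,-0.9],
])

```text
time_s: 10.75
tcp_pos: [0.4277, -0.3426, 0.1522]
ee_rot: [[-0.155, -0.988, 0.006], [-0.988, 0.155, -0.004], [0.003, -0.006, -1.0]]
wrist_force: [1.8, -0.4, 0.9]
gripper_width: 0.821
gripper_force: 0.0
```

```bash
python3 -c "
from h import *
t=cam('top')
ce,bx,n=cream(t,(130,195,290,275)); w=np.array([onz(t,*p,.054)[:2] for p in bx]); print('full1',ce,n,onz(t,*ce,.054),w.round(4),[(np.linalg.norm(w[i]-w[i-1]).round(4),np.degrees(np.arctan2(*(w[i]-w[i-1])[::-1])).round(1)) for i in range(2)])
s=cam('side'); print(cream(s,(220,230,320,300))[0])
p=onz(t,*ce,.054); go(p[0],p[1],.15,np.radians(72.3))
cv2.imwrite('pics/t6.png',cv2.resize(t['pixels'][120:290,160:400],(800,567),interpolation=cv2.INTER_CUBIC))"
```

```text
full1 [185.54347826 220.92934783] 184 [0.45403735 0.17793359 0.054     ] [[0.4398 0.2005]
 [0.4798 0.1893]
 [0.4688 0.1552]
 [0.429  0.1667]] [(np.float64(0.0355), np.float64(72.3)), (np.float64(0.0415), np.float64(-15.6))]
[258.03389831 260.67231638]
tcp [ 0.4285 -0.3427  0.1526] press [-0.3517  0.146 ] -> d [-0.011 -0.003  0.153] [-5.183e+01  5.580e+00  3.000e-02]
```

View pics/t6.png

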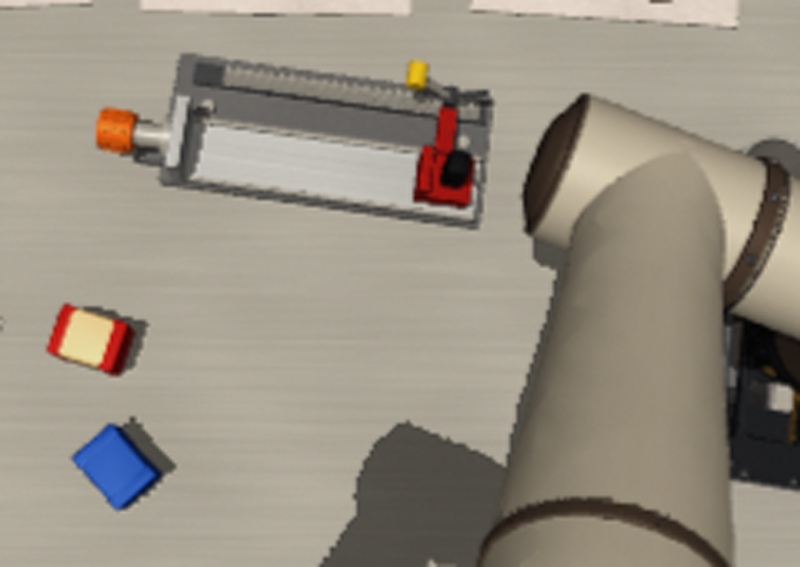

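The trough is clear. The red-banded canister at (90,338) and the blue block at (116,466) haven't moved. I go above full1.

arm_command([
  [0,0,0.15,-51.8,5.6,0,-0.9],
  [0,0,0.15,-51.8,5.6,0,-0.9],
  [0,0,0.15,-51.8,5.6,0,-0.9],
  [0,0,0.15,-51.8,5.6,0,-0.9],
  [0,0,0.15,-51.8,5.6,0,-0.9],
  [0,0,0.15,-51.8,5.6,0,-0.9],
  [0,0,0.15,-51.8,5.6,0,-0.9],
  [0,0,0.15,-51.8,5.6,0,-0.9],
])

```text
time_s: 11.52
tcp_pos: [0.4412, -0.0106, 0.1471]
ee_rot: [[-0.302, -0.953, -0.001], [-0.953, 0.302, -0.0], [0.0, 0.001, -1.0]]
wrist_force: [1.6, -0.2, -0.1]
gripper_width: 0.95
gripper_force: 0.0
```

```bash
python3 -c "
from h import *
go(.454,.178,.15,np.radians(72.3))"
```

```text
tcp [ 0.4412 -0.0106  0.1471] press [-0.0206  0.1753] -> d [ 0.001 -0.     0.002] [-18.36   4.48  -0.3 ]
```

arm_command([
  [0,0,0,-18.4,4.5,0,-0.9],
  [0,0,0,-18.4,4.5,0,-0.9],
  [0,0,0,-18.4,4.5,0,-0.9],
  [0,0,0,-18.4,4.5,0,-0.9],
  [0,0,0,-18.4,4.5,0,-0.9],
  [0,0,0,-18.4,4.5,0,-0.9],
  [0,0,0,-18.4,4.5,0,-0.9],
])

```text
time_s: 12.1
tcp_pos: [0.4541, 0.1774, 0.1466]
ee_rot: [[-0.3, -0.954, -0.002], [-0.954, 0.3, -0.001], [0.001, 0.001, -1.0]]
wrist_force: [-0.2, -1.6, -0.5]
gripper_width: 0.953
gripper_force: 0.0
```

```bash
python3 -c "
from h import *
go(.454,.178,.038,np.radians(72.3))
t=cam('top');s=cam('side')
for n,c in(('t',t),('s',s)):
  hsv=cv2.cvtColor(c['pixels'],cv2.COLOR_BGR2HSV); N,_,st,ce=cv2.connectedComponentsWithStats(cv2.inRange(hsv,(0,160,60),(4,255,255))|cv2.inRange(hsv,(176,160,60),(180,255,255))); print(n,[(st[i,4],ce[i].round(1)) for i in range(1,N) if st[i,4]>20], [proj(c,(.454,.178,z)).round(1) for z in(.054,.027)])"
```

```text
tcp [0.4541 0.1774 0.1466] press [0.1676 0.1862] -> d [ 0.001 -0.001  0.004] [-0.06  0.02 10.86]
t [(np.int32(270), array([107.9, 158.9])), (np.int32(246), array([291.8, 169.2])), (np.int32(93), array([194.6, 223.8])), (np.int32(82), array([  1.2, 251.8]))] [array([185.5, 220.9]), array([187.1, 222.1])]
s [(np.int32(303), array([155.6, 310.5]))] [array([258. , 260.2]), array([258. , 265.2])]
```

arm_command([
  [0,0,0,0,0,4,-0.9],
  [0,0,0,0,0,8,-0.9],
  [0,0,0,0,0,10.9,-0.9],
  [0,0,0,0,0,10.9,-0.9],
  [0,0,0,0,0,10.9,-0.9],
  [0,0,0,0,0,10.9,0],
  [0,0,0,0,0,10.9,1],
  [0,0,0,0,0,10.9,1],
])

```text
time_s: 12.87
tcp_pos: [0.456, 0.1772, 0.0406]
ee_rot: [[-0.302, -0.953, 0.003], [-0.953, 0.302, 0.003], [-0.004, -0.002, -1.0]]
wrist_force: [0.3, -0.6, 0.5]
gripper_width: 0.801
gripper_force: 0.0
```

arm_command([
  [0,0,0,0,0,0,1],
  [0,0,0,0,0,0,1],
  [0,0,0,0,0,0,1],
  [0,0,0,0,0,0,1],
])

```text
time_s: 13.2
tcp_pos: [0.4548, 0.1767, 0.0389]
ee_rot: [[-0.302, -0.953, 0.0], [-0.953, 0.302, 0.0], [-0.0, -0.0, -1.0]]
wrist_force: [-0.7, 0.1, 0.5]
gripper_width: 0.506
gripper_force: 4.4
```

arm_command([
  [0,0,0,0,0,0,1],
  [0,0,0,0,0,0,1],
  [0,0,0,0,0,-3,1],
  [0,0,0,0,0,-6,1],
  [0,0,0,0,0,-10,1],
  [0,0,0,0,0,-10,1],
  [0,0,0,0,0,-10,1],
])

```text
time_s: 13.78
tcp_pos: [0.4557, 0.1774, 0.1404]
ee_rot: [[-0.302, -0.953, 0.004], [-0.953, 0.302, 0.004], [-0.005, -0.003, -1.0]]
wrist_force: [-0.6, 0.6, -2.3]
gripper_width: 0.502
gripper_force: 30.0
```

```bash
python3 -c "
from h import *
print(sense()['gripper_width'],sense()['gripper_force']); gp(.06,-.001,.14)
t=cam('top'); cv2.imwrite('pics/t7.png',t['pixels'][120:290,130:330].repeat(3,0).repeat(3,1))"
```

```text
0.5024570406788403 29.967275597155094
tcp [0.4557 0.1774 0.1404] press [0.1678 0.1846] -> d [-0.003  0.004 -0.181] [  7.27 -20.19   0.06]
```

arm_command([
  [0,0,-0.182,7.3,-20.2,0,1],
  [0,0,-0.182,7.3,-20.2,0,1],
  [0,0,-0.182,7.3,-20.2,0,1],
  [0,0,-0.182,7.3,-20.2,0,1],
  [0,0,-0.182,7.3,-20.2,0,1],
  [0,0,-0.182,7.3,-20.2,0,1],
  [0,0,-0.182,7.3,-20.2,0,1],
  [0,0,-0.182,7.3,-20.2,0,1],
])

```text
time_s: 14.5
tcp_pos: [0.624, 0.0451, 0.1355]
ee_rot: [[-0.127, -0.992, -0.006], [-0.992, 0.127, -0.001], [0.002, 0.005, -1.0]]
wrist_force: [-0.7, 0.2, -1.8]
gripper_width: 0.501
gripper_force: 30.0
```

```bash
python3 -c "
from h import *
print(sense()['gripper_width'],sense()['gripper_force']); gp(.06,-.0015,.063)
t=cam('top');s=cam('side'); cv2.imwrite('pics/t8.png',np.hstack([t['pixels'][120:220,180:310].repeat(3,0).repeat(3,1),s['pixels'][150:250,180:310].repeat(3,0).repeat(3,1)]))"
```

```text
0.5012522304873225 29.967459901235998
tcp [0.624  0.0451 0.1355] press [0.0577 0.001 ] -> d [ 0.005 -0.002 -0.001] [-0.24 -0.29  7.25]
```

View pics/t8.png

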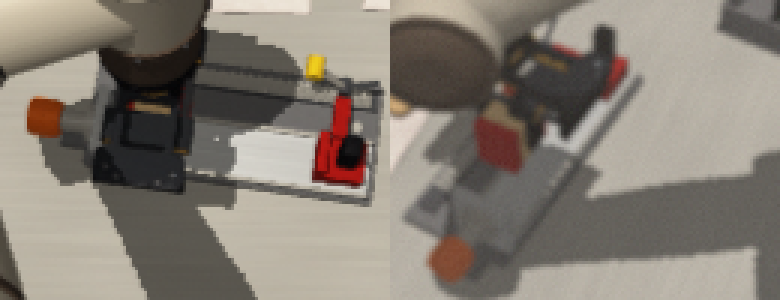

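The canister is held level between the fingers (side half, (500,145)), above the empty trough. Now I lower it.

arm_command([
  [0,0,0,-0.2,0,2,1],
  [0,0,0,-0.2,0,4,1],
  [0,0,0,-0.2,0,6,1],
  [0,0,0,-0.2,0,7,1],
  [0,0,0,-0.2,0,7,1],
  [0,0,0,-0.2,0,7,1],
])

```text
time_s: 15.1
tcp_pos: [0.6252, 0.0486, 0.0686]
ee_rot: [[-0.123, -0.992, -0.001], [-0.992, 0.123, -0.001], [0.001, 0.001, -1.0]]
wrist_force: [0.1, 0.7, -1.0]
gripper_width: 0.506
gripper_force: 30.0
```

```bash
python3 -c "
from h import *
print(sense()['gripper_width'],sense()['gripper_force'],sense()['wrist_force']); gp(.06,-.0015,.059)"
```

```text
0.5064515710532006 29.96740859001875 [ 0.09609733  0.6639963  -0.97922272]
tcp [0.6252 0.0486 0.0686] press [0.0613 0.0003] -> d [ 0.001 -0.001  0.003] [ 0.13 -0.18  0.96]
```

arm_command([
  [0,0,0,0,-0.15,0.3,1],
  [0,0,0,0,-0.15,0.6,1],
  [0,0,0,0,-0.15,0.9,1],
  [0,0,0,0,-0.15,1,1],
  [0,0,0,0,-0.15,1,1],
])

```text
time_s: 15.52
tcp_pos: [0.6272, 0.0478, 0.059]
ee_rot: [[-0.125, -0.992, 0.001], [-0.992, 0.125, 0.0], [-0.0, -0.001, -1.0]]
wrist_force: [-0.6, 0.3, 1.6]
gripper_width: 0.509
gripper_force: 30.0
```

arm_command([
  [0,0,0,0,0,0,0.2],
  [0,0,0,0,0,0,-0.5],
  [0,0,0,0,0,0,-0.5],
  [0,0,0,0,0,0,-0.5],
  [0,0,0,0,0,-4,-0.5],
  [0,0,0,0,0,-8,-0.5],
  [0,0,0,0,0,-11,-0.5],
  [0,0,0,0,0,-11,-0.5],
])

```text
time_s: 16.18
tcp_pos: [0.6314, 0.0483, 0.1769]
ee_rot: [[-0.123, -0.992, 0.015], [-0.992, 0.123, 0.002], [-0.004, -0.015, -1.0]]
wrist_force: [0.9, -0.9, 0.9]
gripper_width: 0.748
gripper_force: 0.0
```

```bash
python3 -c "
from h import *
gp(-.13,-.001,.17)"
```

```text
tcp [0.6314 0.0483 0.1769] press [ 0.0619 -0.0059] -> d [-0.015  0.004  0.003] [19.19  0.56  0.6 ]
```

arm_command([
  [0,0,0,19.2,0,0.5,0],
  [0,0,0,19.2,0,0.5,0],
  [0,0,0,19.2,0,0.5,0],
  [0,0,0,19.2,0,0.5,0],
  [0,0,0,19.2,0,0.5,0],
  [0,0,0,19.2,0,0.5,0],
  [0,0,0,19.2,0,0.5,0],
  [0,0,0,19.2,0,0.5,0],
])

```text
time_s: 16.85
tcp_pos: [0.6032, -0.1426, 0.1634]
ee_rot: [[-0.125, -0.992, 0.0], [-0.992, 0.125, 0.0], [-0.0, -0.0, -1.0]]
wrist_force: [0.1, 1.0, -0.1]
gripper_width: 0.503
gripper_force: 0.0
```

```bash
python3 -c "
from h import *
gp(-.13,-.001,.085)
t=cam('top');s=cam('side'); cv2.imwrite('pics/t9.png',np.hstack([t['pixels'][120:220,180:310].repeat(3,0).repeat(3,1),s['pixels'][150:250,180:310].repeat(3,0).repeat(3,1)]))"
```

```text
tcp [ 0.6032 -0.1426  0.1634] press [-0.1311 -0.002 ] -> d [-0.     0.     0.001] [-0.11  0.1   7.84]
```

View pics/t9.png

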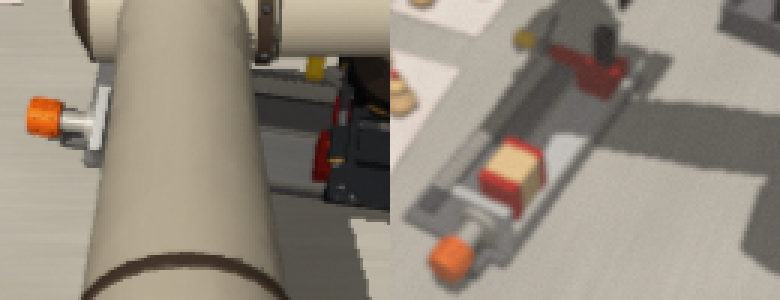

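The red-banded canister is lying lengthwise in the trough near the front plate (side half, (515,175)). Next I flip the pawl back while the pusher is still at its end stop.

arm_command([
  [0,0,0,-8.8,-7.5,0,1],
  [0,0,0,-8.8,-7.5,0,1],
  [0,0,0,-8.8,-7.5,0,1],
  [0,0,0,-8.8,-7.5,0,1],
  [0,0,0,-8.8,-7.5,0,1],
  [0,0,0,-8.8,-7.5,3,1],
  [0,0,0,-8.8,-7.5,6.3,1],
  [0,0,0,-8.8,-7.5,6.3,1],
])

```text
time_s: 17.62
tcp_pos: [0.6831, -0.0645, 0.0936]
ee_rot: [[-0.126, -0.992, -0.014], [-0.992, 0.126, 0.001], [0.001, 0.014, -1.0]]
wrist_force: [-0.6, 0.3, -1.8]
gripper_width: 0.028
gripper_force: 0.0
```

```bash
python3 -c "
from h import *
gp(-.112,-.077,.1); yel()"
```

```text
tcp [ 0.6831 -0.0645  0.0936] press [-0.0436 -0.0714] -> d [ 0.014 -0.001 -0.   ] [ 6.84 -0.55 -0.64]
yellow [] []
```

arm_command([
  [0,0,0,0,-0.2,0,1],
  [0,0,0,1,-0.2,0,1],
  [0,0,0,2,-0.2,0,1],
  [0,0,0,3,-0.2,0,1],
  [0,0,0,4,-0.2,0,1],
  [0,0,0,5,-0.2,0,1],
  [0,0,0,6,-0.2,0,1],
  [0,0,0,6.9,-0.2,0,1],
])

```text
time_s: 18.38
tcp_pos: [0.6813, -0.1352, 0.1004]
ee_rot: [[-0.126, -0.992, -0.001], [-0.992, 0.126, -0.0], [0.0, 0.001, -1.0]]
wrist_force: [-0.4, 0.2, -0.9]
gripper_width: 0.004
gripper_force: 0.0
```

arm_command([
  [0,0,0,0,0,0,1],
  [0,0,0,0,0,0,1],
  [0,0,0,0,0,-7,1],
  [0,0,0,0,0,-7,1],
  [0,0,0,2,7.6,-7,0],
  [0,0,0,2,7.6,-7,0],
  [0,0,0,2,7.6,-7,0],
  [0,0,0,2,7.6,-7,0],
])

```text
time_s: 19.05
tcp_pos: [0.602, -0.1437, 0.1709]
ee_rot: [[-0.124, -0.992, -0.001], [-0.992, 0.124, 0.0], [0.0, 0.001, -1.0]]
wrist_force: [0.5, -0.0, 0.3]
gripper_width: 0.226
gripper_force: 0.0
```

```bash
python3 -c "
from h import *
gp(-.13,-.001,.085); t,s=yel()
cv2.imwrite('pics/t10.png',s['pixels'][140:240,190:320].repeat(5,0).repeat(5,1))"
```

```text
tcp [ 0.602  -0.1437  0.1709] press [-0.1323 -0.001 ] -> d [ 0.001 -0.     0.002] [-0.23 -0.01  8.59]
yellow [] [(np.int32(19), array([235.36842105, 150.42105263]))]
```

View pics/t10.png

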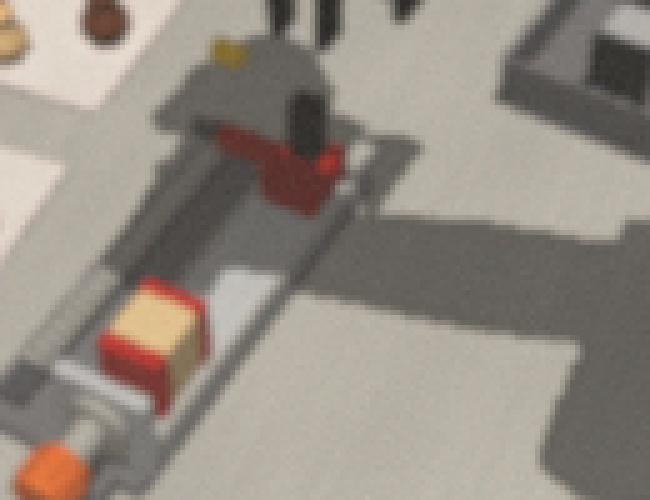

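The knob has moved behind the hinge (crop (230,50)), so the pawl leans back into the teeth. The canister is fine and the empty is in the crate. Next I grip the handle and push.

arm_command([
  [0,0,0,-0.2,0,0,0],
  [0,0,0,-0.2,0,0,0],
  [0,0,0,-0.2,0,4,0],
  [0,0,0,-0.2,0,8.5,0],
  [0,0,0,-0.2,0,8.5,0],
  [0,0,0,-0.2,0,8.5,1],
  [0,0,0,-0.2,0,8.5,1],
  [0,0,0,-0.2,0,8.5,1],
])

```text
time_s: 19.82
tcp_pos: [0.6063, -0.142, 0.0881]
ee_rot: [[-0.124, -0.992, 0.004], [-0.992, 0.124, -0.001], [0.0, -0.004, -1.0]]
wrist_force: [-2.6, -0.4, -0.5]
gripper_width: 0.35
gripper_force: 3.1
```

arm_command([
  [0,0,0,0,0,0,1],
  [0,0,0,0,0,0,1],
  [0,0,0,0,0,0,1],
  [0,0,0,0,0,0,1],
])

```text
time_s: 20.15
tcp_pos: [0.602, -0.1417, 0.0875]
ee_rot: [[-0.126, -0.992, -0.004], [-0.992, 0.126, 0.001], [-0.0, 0.004, -1.0]]
wrist_force: [-7.4, 2.3, 3.7]
gripper_width: 0.255
gripper_force: 30.0
```

```bash
python3 -c "
from h import *
gp(.02,-.001,.085); print(sense()['gripper_force'],sense()['gripper_width'],sense()['wrist_force'])"
```

```text
tcp [ 0.602  -0.1417  0.0875] press [-0.1304 -0.0008] -> d [0.004 0.    0.   ] [-15.04  -0.03   0.25]
29.975990356178954 0.255158241367381 [-7.42650638  2.30508965  3.67136924]
```

arm_command([
  [0,0,0,-2,0.2,0,1],
  [0,0,0,-4,0.2,0,1],
  [0,0,0,-6,0.2,0,1],
  [0,0,0,-8,0.2,0,1],
  [0,0,0,-10,0.2,0,1],
  [0,0,0,-12,0.2,0,1],
  [0,0,0,-13.5,0.2,0,1],
  [0,0,0,-13.8,0.2,0,1],
])

```text
time_s: 20.82
tcp_pos: [0.6202, -0.0032, 0.0875]
ee_rot: [[-0.123, -0.992, 0.002], [-0.992, 0.123, -0.0], [-0.0, -0.002, -1.0]]
wrist_force: [0.1, -4.1, 4.3]
gripper_width: 0.251
gripper_force: 30.1
```

arm_command([
  [0,0,0,-0.3,0,0,1],
  [0,0,0,-0.6,0,0,1],
  [0,0,0,-0.9,0,0,1],
  [0,0,0,-1.2,0,0,1],
  [0,0,0,-1.2,0,0,1],
])

```text
time_s: 21.23
tcp_pos: [0.6215, 0.0065, 0.0875]
ee_rot: [[-0.125, -0.992, 0.002], [-0.992, 0.125, -0.0], [-0.0, -0.002, -1.0]]
wrist_force: [-2.6, -0.5, 5.8]
gripper_width: 0.248
gripper_force: 30.0
```

```bash
python3 -c "
from h import *
gp(.02,-.001,.085); print(sense()['gripper_force'],sense()['gripper_width'],sense()['wrist_force'])"
```

```text
tcp [0.6215 0.0065 0.0875] press [ 0.0192 -0.0014] -> d [-0.002  0.     0.001] [-0.08  0.04  0.25]
30.0459269201383 0.2480834032382798 [-2.63109023 -0.49176579  5.79725203]
```

arm_command([
  [0,0,0,-0.15,0,0,1],
  [0,0,0,-0.3,0,0,1],
  [0,0,0,-0.45,0,0,1],
  [0,0,0,-0.45,0,0,1],
])

```text
time_s: 21.57
tcp_pos: [0.6216, 0.0073, 0.0875]
ee_rot: [[-0.126, -0.992, -0.0], [-0.992, 0.126, -0.005], [0.005, -0.0, -1.0]]
wrist_force: [-0.3, -13.9, 5.4]
gripper_width: 0.248
gripper_force: 30.0
```

Firm contact: 14 N with the handle at x = 0.020, exactly where a tight fit puts it. I release, lift, and head for the cap.

arm_command([
  [0,0,0,0.2,0,0,0.2],
  [0,0,0,0.2,0,0,0],
  [0,0,0,0.2,0,0,0],
  [0,0,0,0.2,0,0,0],
  [0,0,0,0.2,0,-4,0],
  [0,0,0,0.2,0,-8,0],
  [0,0,0,0.2,0,-9,1],
  [0,0,0,0.2,0,-9,1],
])

```text
time_s: 22.23
tcp_pos: [0.6241, 0.0107, 0.1806]
ee_rot: [[-0.123, -0.992, 0.01], [-0.992, 0.123, 0.002], [-0.003, -0.01, -1.0]]
wrist_force: [0.7, 0.2, 0.0]
gripper_width: 0.42
gripper_force: 0.0
```

```bash
python3 -c "
from h import *
t=cam('top');s=cam('side'); q=[]
for c in(t,s):
  N,_,st,ce=cv2.connectedComponentsWithStats(cv2.inRange(cv2.cvtColor(c['pixels'],cv2.COLOR_BGR2HSV),(5,170,80),(16,255,255)))
  L=[(st[i,4],ce[i]) for i in range(1,N) if st[i,4]>60]; print(L); q.append(max(L,key=lambda a:a[0])[1])
p,e=tri(t,q[0],s,q[1]); print(p,e,wp(*p[:2])); gp(.225,-.003,.17)"
```

```text
[(np.int32(129), array([194.31782946, 158.62015504])), (np.int32(167), array([ 73.91017964, 186.04191617]))]
[(np.int32(99), array([200.32323232, 234.71717172]))]
[0.48938791 0.34485301 0.37773619] 0.015777535757886662 [0.33812275 0.17232316]
tcp [0.6213 0.0103 0.1759] press [ 0.0229 -0.0007] -> d [-0.001  0.001  0.002] [-20.21  -0.26   0.62]
```

arm_command([
  [0,0,0,-20.2,-0.1,0,1],
  [0,0,0,-20.2,-0.1,0,1],
  [0,0,0,-20.2,-0.1,0,1],
  [0,0,0,-20.2,-0.1,0,1],
  [0,0,0,-20.2,-0.1,0,1],
  [0,0,0,-20.2,-0.1,0,1],
  [0,0,0,-20.2,-0.1,0,1],
])

```text
time_s: 22.92
tcp_pos: [0.6464, 0.212, 0.1728]
ee_rot: [[-0.121, -0.993, -0.004], [-0.993, 0.121, -0.002], [0.002, 0.003, -1.0]]
wrist_force: [0.0, 0.6, -0.0]
gripper_width: 0.005
gripper_force: 0.0
```

```bash
python3 -c "
from h import *
t=cam('top');s=cam('side')
p,e=tri(t,(194.3,158.6),s,(200.3,234.7)); print(p,e,wp(*p[:2])); gp(.225,-.002,.045)"
```

```text
[0.63972894 0.16043444 0.05391591] 0.0016139630065097458 [ 1.74133444e-01 -7.21478723e-05]
tcp [0.6466 0.2094 0.1739] press [ 0.2236 -0.0007] -> d [ 0.003 -0.002  0.001] [-0.16 -0.16 12.89]
```

arm_command([
  [0,0,0,0,-0.1,4,1],
  [0,0,0,0,-0.1,8,1],
  [0,0,0,0,-0.1,12.7,1],
  [0,0,0,0,-0.1,12.7,1],
  [0,0,0,0,-0.1,12.7,1],
  [0,0,0,1,-0.1,12.7,1],
  [0,0,0,1.8,-0.1,12.7,1],
  [0,0,0,1.8,-0.1,12.7,1],
])

```text
time_s: 23.68
tcp_pos: [0.6474, 0.1906, 0.0518]
ee_rot: [[-0.126, -0.992, 0.004], [-0.992, 0.126, 0.002], [-0.002, -0.004, -1.0]]
wrist_force: [-0.3, -0.2, -0.7]
gripper_width: 0.01
gripper_force: 0.0
```

arm_command([
  [0,0,0,0.3,0,0,1],
  [0,0,0,0.6,0,0,1],
  [0,0,0,0.9,0,0,1],
  [0,0,0,1.2,0,0,1],
  [0,0,0,1.2,0,0,1],
])

```text
time_s: 24.1
tcp_pos: [0.6447, 0.1797, 0.0489]
ee_rot: [[-0.125, -0.992, 0.0], [-0.992, 0.125, 0.0], [-0.0, -0.0, -1.0]]
wrist_force: [0.2, 0.1, 0.1]
gripper_width: 0.001
gripper_force: 0.0
```

```bash
python3 -c "
from h import *
gp(.19,-.001,.046)"
```

```text
tcp [0.6447 0.1797 0.0489] press [ 0.1939 -0.0026] -> d [-0.     0.     0.001] [0.39 0.16 0.29]
```

arm_command([
  [0,0,0,0.2,0,0,1],
  [0,0,0,0.4,0,0,1],
  [0,0,0,0.6,0,0,1],
  [0,0,0,0.8,0,0,1],
  [0,0,0,0.8,0,0,1],
])

```text
time_s: 24.52
tcp_pos: [0.6438, 0.1732, 0.0486]
ee_rot: [[-0.125, -0.992, 0.001], [-0.992, 0.125, 0.002], [-0.002, -0.001, -1.0]]
wrist_force: [-0.3, 4.0, 0.4]
gripper_width: 0.003
gripper_force: 1.9
```

arm_command([
  [0,0,0,0.2,0,0,1],
  [0,0,0,0.4,0,0,1],
  [0,0,0,0.6,0,0,1],
  [0,0,0,0.8,0,0,1],
  [0,0,0,0.8,0,0,1],
])

```text
time_s: 24.93
tcp_pos: [0.6428, 0.1649, 0.0485]
ee_rot: [[-0.125, -0.992, 0.001], [-0.992, 0.125, 0.001], [-0.001, -0.001, -1.0]]
wrist_force: [-0.9, 5.6, 0.2]
gripper_width: 0.007
gripper_force: 2.5
```

arm_command([
  [0,0,0,0.2,0,0,1],
  [0,0,0,0.4,0,0,1],
  [0,0,0,0.6,0,0,1],
  [0,0,0,0.6,0,0,1],
])

```text
time_s: 25.27
tcp_pos: [0.6429, 0.1646, 0.0488]
ee_rot: [[-0.124, -0.992, 0.006], [-0.992, 0.124, 0.009], [-0.01, -0.004, -1.0]]
wrist_force: [-3.2, 20.9, -1.2]
gripper_width: 0.006
gripper_force: 10.1
```

It stopped hard at 21 N after about 12 mm of travel, so the cap is home. I back off, go clear and check everything.

arm_command([
  [0,0,0,-3,0,0,1],
  [0,0,0,-4,0,0,1],
  [0,0,0,-4,0,-4,1],
  [0,0,0,-4,0,-8,1],
  [0,0,0,-4,5,-15,1],
  [0,0,0,-4,9,-18,1],
  [0,0,0,-4,13,-18,1],
  [0,0,0,-4,17,-18,1],
])

```text
time_s: 25.93
tcp_pos: [0.5164, 0.2137, 0.222]
ee_rot: [[-0.126, -0.992, 0.004], [-0.992, 0.126, 0.001], [-0.001, -0.003, -1.0]]
wrist_force: [0.3, 1.3, 0.3]
gripper_width: 0.004
gripper_force: 0.0
```

arm_command([
  [0,0,0,-4,0,0,1],
  [0,0,0,-8,0,0,1],
  [0,0,0,-12,0,0,1],
  [0,0,0,-16,0,0,1],
  [0,0,0,-16,0,0,1],
])

```text
time_s: 26.35
tcp_pos: [0.5366, 0.3779, 0.218]
ee_rot: [[-0.12, -0.993, 0.001], [-0.993, 0.12, -0.0], [0.0, -0.001, -1.0]]
wrist_force: [0.2, -0.4, -0.3]
gripper_width: 0.003
gripper_force: 0.0
```

```bash
python3 -c "
from h import *
t,s=yel()
a=cv2.resize(t['pixels'][130:195,185:315],(780,390),interpolation=cv2.INTER_CUBIC)
b=cv2.resize(s['pixels'][140:240,190:390],(420,210),interpolation=cv2.INTER_CUBIC); b=np.hstack([b,cv2.resize(t['pixels'],(280,210)),np.zeros((210,80,3),np.uint8)])
cv2.imwrite('pics/end.png',np.vstack([a,b]))
P=lambda x,y:((x+.5)/6-.5+185,(y+.5)/6-.5+130)
for n,q in(('face exp top',(.05,0,.1)),('front',(.11,0,.076))):
  u=proj(t,(*pw(*q[:2]),q[2])); print(n,((u+.5-[185,130])*6-.5).round())"
```

```text
yellow [(np.int32(48), array([254.625 , 137.3125]))] [(np.int32(31), array([209.29032258, 178.22580645]))]
knob [ 0.69416773 -0.01759678  0.09520094] 0.0010901723200908509 press [ 0.0043877  -0.07652528]
face exp top [304. 182.]
front [183. 180.]
```

View pics/end.png

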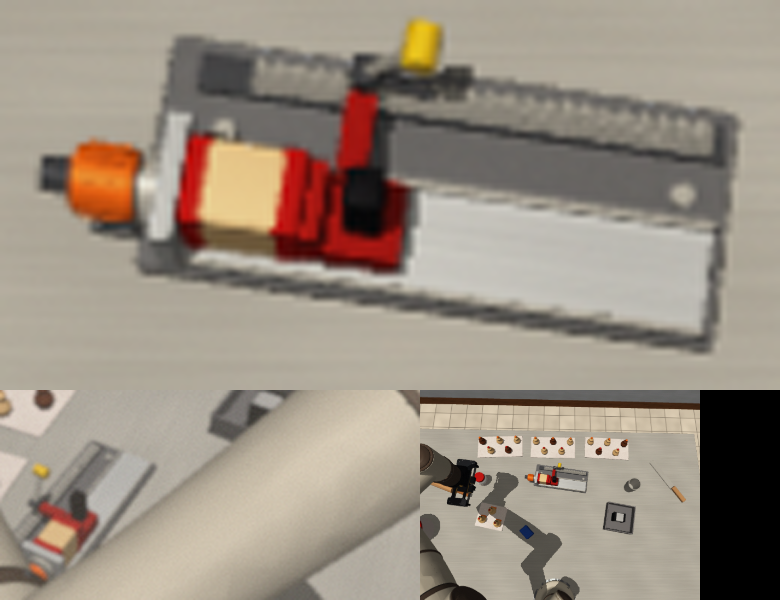

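The final view shows the canister tight between the front plate (185,190) and the pusher (310,215). The knob at (422,45) leans back on the rack side. The cap at (103,180) has moved about 23 mm inwards. In the overview inset the empty is in the crate, and the jar, beaker and card look undisturbed. Handing in.

```bash
python3 -c "
from h import *
print(finish_job())"
```

```text
the job is handed in; nothing more can be done
None
```

The press is reloaded and handed in (no verdict came back): empty in the crate, the one full canister present (red-banded) tight against the front plate, pawl back on the rack, cap pushed to its hard stop, and the card, jar and beaker left alone.

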